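Take the moisture trap off the airbrush compressor

ROBOT

A 7-joint arm with a two-finger parallel gripper is mounted at the origin on the work surface. World frame = base frame: x ahead of the robot, y to its left, z up, the work surface at z = 0. Lengths are in m, angles in rad, forces in N, time in s.
With the tool pointing down it reaches from about 0.4 to 0.925 m from the base axis. Payload 5.6 kg.
Tool frame: the origin (TCP) lies midway between the tips of the shut fingers; the grasp point (between the pads) lies 19 mm behind it; x points along the fingers, y is the direction in which the jaws open and shut, and the axes are right-handed (so a half turn about x gives the same grasp; the last joint's range is limited). The gripper opens to 85 mm and grips with 20 to 120 N. Pads are 22 mm wide; open, the fingers measure 114 mm over their backs; the gripper's body (76 mm by 85 mm) begins 54 mm behind the grasp point. The pads swing forward as they close: fully open they stand 13 mm farther back than shut.
Start: joints at [1.178, 0.468, -0.012, 1.603, 0.006, 1.071, -0.056], TCP at [0.223, -0.611, 0.231] pointing down, gripper open.
Joint ranges: [-2.53, 2.53], [-0.31, 2.02], [-1.57, 1.55], [0.28, 2.44], [-1.29, 4.43], [0.15, 1.84], [-2.92, 2.92]. Speed limits (rad/s): [2.57, 2.57, 3.14, 3.14, 3.14, 3.14, 3.14].

INTERFACE

Orientations are given as a unit quaternion [w, x, y, z].
In Python, from bench import manip gives the robot as it stands. The module is installed in compiled form; this text tells all that it offers.
- The arm moves only by the tool step_arm, never from a script. Its argument "plan" is text: rows parted by semicolons, each of 7 numbers parted by spaces: the shift along the tool's x, y, z in mm, then the turn, a rotation vector about the tool's x, y, z in degrees, then the closure, from -1 (fully open) to 1 (shut). In form: tx ty tz rx ry rz jaw; .... A call has exactly 5 rows; each row is the pose to reach, as a shift and turn from the pose commanded when the call began, along the tool's axes at that moment; what a row does not reach only later rows make up. A row lasts 1/12 s, in which the tool goes at most 41.7 mm and 7.16 degrees, less where a joint would pass 70% of its speed; a pose out of reach is approached as far as the arm can. A call with a gripper value outside its range is refused whole. The fingers move at their own pace and stop on an object; "squeeze" is the grip in N (left out, the last holds). Time passes only in rows, so rows that repeat a pose let the fingers close, or fill a call up. It gives the time, the measured TCP pose, the force and the opening at its end, in the units of the state.
- manip.get_state(): the state, without advancing time (a new reading comes with each control period).
- manip.capture(name): name is "scene" or "top"; returns the picture (400x640x3 uint8, red, green, blue); there is no depth.
- manip.camera_params(name): a dict with "mtx" (3x3 intrinsics, pixels), "distortion" ([k1, k2, p1, p2, k3] as OpenCV has them; the pictures are not rectified), "extrinsics" (4x4, takes a point from camera to world coordinates). Camera axes: x right, y up, looking along -z (the intrinsics and any distortion apply to the point x, -y, -z); pixel columns grow to the right and rows downward; lengths in m; the calibration is good to about 2 mm. A picture is of the moment at which its call begins. camera_params takes no time and is no camera call.
- manip.job_done(): hands the job in, once; it reports no verdict.
The state is a dict: "t": time; "joints": joint angles; "qvel": joint speeds; "tau": joint torques, N m; "eef_pos": TCP position; "eef_rot": TCP orientation; "ft_force": force on the tool from outside, world axes, zero at the start; "torque": the same for the moment, N m; "finger_gap": finger opening in m.
Only numpy, scipy, OpenCV 4.12 (cv2) and the standard library are available. Lean on these libraries where they do the work, as an engineer would, in place of code of your own. Each camera call takes 0.05 s, during which the arm holds its last target. There are 200 camera calls.

TASK

Take the moisture trap off the airbrush compressor for draining: draw back the spring-loaded sleeve of the quick coupling until the trap's nipple is kicked loose, then pull the trap straight out so that the sleeve snaps forward again, and stand the trap, bowl down and without dropping it, fully home in the empty pocket of the wooden paint stand. Be gentle with the coupling: the compressor sits on soft rubber feet and must not be hauled out of place. Leave the two paint jars and the roll of masking tape as they are.

Things in the scene. Friction and masses are not known exactly. Their poses are not given: they have to be found in the camera images.
- sleeve_mid (a point): Centre (on the axis, midway) of the knurled steel sleeve of the quick coupling on the front of the grey airbrush compressor: a level cylinder 28 mm in diameter, 30 mm long, axis 86 mm above the desk; the point moves with the sleeve. +x points along the coupling into the compressor, the way the sleeve is drawn back; z up. Beside it 60 mm are free; before it 13 mm to the trap's head.
- sleeve (a joint): How far the sleeve is drawn back (m): 0 forward, 0.008 at its stop. Its spring pushes forward with 10 N at 0, 14.5 N at the stop. The nipple is let go somewhere from 5 to 7 mm on. Released before the nipple is out, the sleeve rests at about 5 to 6 mm on jaws that ride on the nipple; it snaps to 0 once the nipple leaves.
- mouth (a point): Mouth of the coupling, on its axis, 1 mm in front of the sleeve at rest; it belongs to the compressor. +x points into the compressor, z up. The nipple sits 28 mm deep in it, about 20 mm deep when kicked loose, and comes out along -x.
- face (a point): Front face of the compressor where the coupling's axis meets it, 61 mm behind the sleeve's centre at rest. Housing 190 mm wide, 124 mm high, handle farther back up to 165 mm. Between it and the sleeve: an outlet block 34 mm wide, 25 mm long with a knob up to 119 mm above the desk, a brass hexagon 25 mm across, 12 mm long, and 9 mm of neck.
- sway (a joint): How far the compressor is pushed along the coupling's axis on its soft suction feet (m), 0 at rest, positive the way the sleeve is drawn. They yield 0.3 mm for each newton, so the hand must travel farther than the sleeve's own stroke before the sleeve meets its stop; from there the force climbs 3.5 N for each mm. Beyond 6 mm (21 N) the feet would tear loose from the desk.
- sway_side (a joint): The same sway of the compressor sideways, across the coupling's axis (m), 0 at rest, equally springy.
- trap: The moisture trap, about 140 g, plugged into the coupling. Origin at the centre of its aluminium head, a block 34 mm long (x), 30 mm wide (y), 28 mm high (z), 45 mm in front of the resting sleeve's centre, at axis height. +x points to its nipple, z up. On the -x face an 8 mm long brass outlet. It can swing round its nipple and sags a few degrees once loose.
- trap_tip (a point): End of the trap's steel nipple, on its axis, 57 mm from the trap's origin along +x; nipple 13 mm in diameter, with an 8 mm long hexagon, 18 mm across, at the head. When the jaws let go, a valve spring (6 N) kicks it 8 mm outwards; it stays hanging in the mouth and then comes out with 3 to 10 N.
- trap_foot (a point): Bottom centre of the trap's clear round bowl, 60 mm below the trap's origin. The bowl hangs under the head, 28 mm in diameter, and tapers over its last 6 mm to 20 mm.
- stand_hole0 (a point): Centre of the mouth of the empty pocket, the narrower one at one end of the plywood paint stand (fixed, 184 x 66 mm, 34 mm high): 31 mm in diameter, 26 mm deep, straight down, mouth 34 mm above the desk. +x points along the row, away from the jars. Fully home the bowl stands on the pocket's floor and the trap's origin is 68 mm above the desk.
- jar_a: Paint jar with white lid, 33 mm in diameter, 36 mm high, in the middle pocket, 62 mm from the empty one; top 44 mm above the desk. Origin at the centre of its underside.
- jar_b: A like paint jar in the pocket at the stand's other end, 116 mm from the empty one. Origin at the centre of its underside.
- tape: Roll of masking tape lying flat on the desk, 90 mm across, 24 mm high. Origin at the centre of its underside.
Mind the look-alikes: they are no part of the job. Leave any red look-alike of the trap alone.

How it is judged:
On the way, in this order (a step that is already met when the one before it is completed fails the run):
1. the sleeve is drawn back and the nipple is kicked loose (value of joint sleeve above 0.003 m and x of trap_tip in the frame of mouth below 0.023 m), for 0.1 s.
2. the trap is pulled out and the sleeve has snapped forward (x of trap_tip in the frame of mouth below -0.004 m and value of joint sleeve below 0.0015 m), for 0.1 s.
At the end, for the whole second after the job is handed in: The trap stands in the empty pocket of the stand: foot of the bowl within 5 mm of the pocket's axis, origin lower than 73 mm (fully home is 68 mm), upright within 0.15 rad, at rest (under 0.05 m/s); the coupling's sleeve is fully forward (within 1.5 mm) (horizontal distance between trap_foot and stand_hole0 below 0.005 m and height (world z) of trap below 0.073 m and angle between trap's own z axis and vertical below 0.15 rad and linear speed of trap below 0.05 m/s and value of joint sleeve below 0.0015 m); the robot touches nothing.
It fails at once if the compressor is hauled more than 6 mm out of place on its soft feet (about 21 N) (value of joint any of sway, sway_side above 0.006 m or value of joint any of sway, sway_side below -0.006 m).
It fails at once if the trap is dropped (falls faster than 0.5 m/s with no finger on it) (linear speed of trap above 0.5 m/s and contact force between the fingers and trap below 0.05 N).
It fails at once if a paint jar is lifted, moved or tipped by more than 10 mm or 0.3 rad (distance of any of jar_a, jar_b from where it was at the start of the episode above 0.01 m or angle between any of jar_a, jar_b's own z axis and vertical above 0.3 rad).
It fails at once if the roll of tape is moved by more than 20 mm (distance of tape from where it was at the start of the episode above 0.02 m).
It also fails if it takes over 67 s, if anything falls off the work surface, if the arm or the gripper's body presses on something with over 40 N, if the wrist force passes 120 N, or if a joint passes its speed limit or range.

## Working session

There is one attempt and no reset: what is moved stays moved. The work goes in short steps, Python scripts to look and compute and a tool call to move; the robot and the scene stay as the last step left them, time stands still between calls to the robot, and variables do not carry over. Pictures are saved under pics/ and viewed, about 8 in all and at most 12, crops included, and the job is handed in when it is done.

Besides the shell and the picture viewer there is one more tool, called after "Call:" as name(argument=value, ...) on one line, values as JSON. step_arm: Moves the arm, as the interface text tells. Its arguments: {"type":"object","properties":{"plan":{"type":"string"},"squeeze":{"type":"number"}},"required":["plan"]}

```bash
mkdir -p pics; python3 - <<'E'
from bench import manip
import cv2,numpy as np
np.set_printoptions(precision=4,suppress=True)
for n in("scene","top"):
    im=manip.capture(n); cv2.imwrite(f"pics/{n}0.png",im[:,:,::-1]); p=manip.camera_params(n); print(n,p["mtx"],p["distortion"],p["extrinsics"])
s=manip.get_state();print(s)
E
```

```text
scene [[388.3993   0.     317.4747]
 [  0.     388.3993 196.0895]
 [  0.       0.       1.    ]] [-0.0631  0.      0.      0.      0.    ] [[ 0.4676 -0.5628  0.6816  1.1273]
 [ 0.8839  0.3037 -0.3556 -0.3284]
 [-0.0068  0.7688  0.6395  0.6201]
 [ 0.      0.      0.      1.    ]]
top [[425.3167   0.     317.5408]
 [  0.     425.3167 200.2215]
 [  0.       0.       1.    ]] [0.0012 0.     0.     0.     0.    ] [[ 0.015   0.9849 -0.1723  0.4251]
 [-0.9999  0.0138 -0.008  -0.0387]
 [-0.0055  0.1724  0.985   0.8556]
 [ 0.      0.      0.      1.    ]]
{'t': 0.1, 'joints': array([ 1.178 ,  0.4683, -0.0116,  1.6036,  0.006 ,  1.0714, -0.0563]), 'qvel': array([-0.0007, -0.0006,  0.0008, -0.0009, -0.0002, -0.002 , -0.0001]), 'tau': array([  0.0007, -53.352 ,   0.0214, -25.1967,   0.0114,   0.0043,
        -0.    ]), 'eef_pos': array([ 0.2225, -0.6102,  0.2304]), 'eef_rot': array([-0.1225, -0.6962, -0.1236,  0.6965]), 'ft_force': array([-0.304 ,  0.8546,  0.6552]), 'torque': array([-0.0584,  0.0163, -0.0399]), 'finger_gap': 0.08503909439099192}
```

View pics/scene0.png

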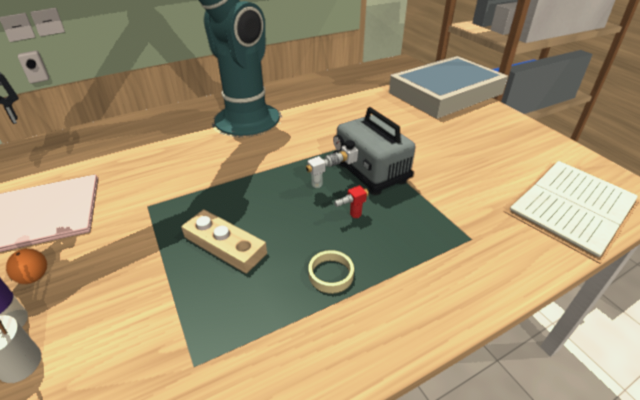

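View pics/top0.png

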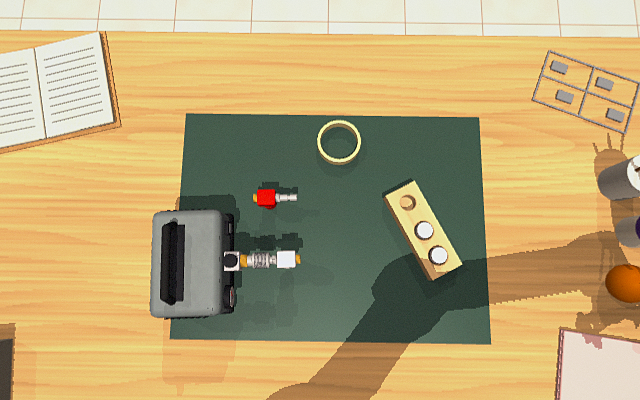

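```bash
python3 - <<'E'
import cv2
t=cv2.imread("pics/top0.png");s=cv2.imread("pics/scene0.png")
a=cv2.resize(t[170:290,215:315],None,fx=4,fy=4,interpolation=cv2.INTER_CUBIC) #400x480
b=cv2.resize(s[130:250,295:395],None,fx=4,fy=4,interpolation=cv2.INTER_CUBIC)
cv2.imwrite("pics/c1.png",cv2.hconcat([a,b]))
E
cat > h.py <<'E'
import numpy as np,cv2
from bench import manip
def ray(n,uv):
    p=manip.camera_params(n);E=p["extrinsics"]
    q=cv2.undistortPoints(np.array([[uv]],float),p["mtx"],p["distortion"])[0,0]
    d=E[:3,:3]@np.array([q[0],-q[1],-1]);return E[:3,3],d/np.linalg.norm(d)
def plane(n,uv,z):
    o,d=ray(n,uv);return o+d*(z-o[2])/d[2]
def tri(a,b):
    (o1,d1),(o2,d2)=ray("scene",a),ray("top",b)
    A=np.stack([d1,-d2],1);s=np.linalg.lstsq(A,o2-o1,rcond=None)[0]
    p,q=o1+s[0]*d1,o2+s[1]*d2;return (p+q)/2,np.linalg.norm(p-q)
def proj(n,P):
    p=manip.camera_params(n);E=p["extrinsics"]
    c=E[:3,:3].T@(np.array(P,float)-E[:3,3])
    return cv2.projectPoints(np.array([[c[0],-c[1],-c[2]]]),np.zeros(3),np.zeros(3),p["mtx"],p["distortion"])[0].ravel()
E
```

```text
(no output)
```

View pics/c1.png

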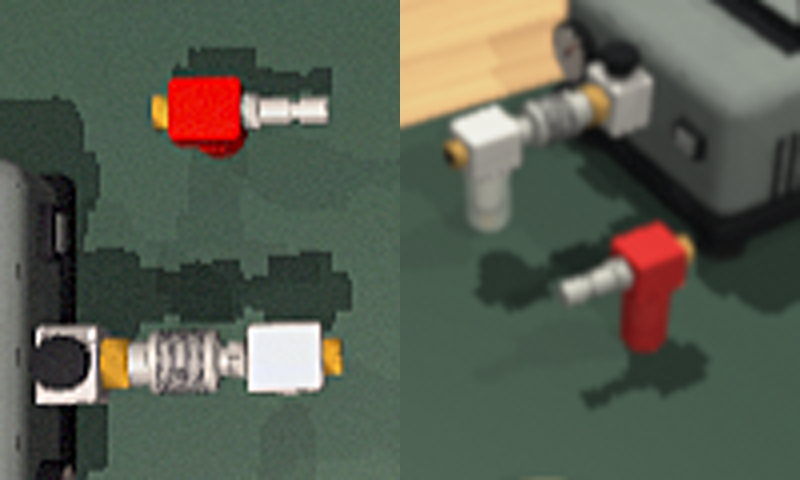

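```bash
python3 - <<'E'
import cv2
from h import *
np.set_printoptions(precision=4,suppress=True)
T=lambda x,y:(215+x/4-.375,170+y/4-.375); S=lambda x,y:(295+(x-400)/4-.375,130+y/4-.375)
for n,s,t in [("A",(450,130),(322,390)),("B",(490,105),(247,392)),("C",(522,130),(247,324)),("D",(475,150),(322,324))]:
    print(n,tri(S(*s),T(*t)),plane("top",T(*t),.1),plane("scene",S(*s),.1))
for c in[(150,360),(217,360),(183,330),(183,394)]: print("sl",plane("top",T(*c),.086))
t=cv2.imread("pics/top0.png");s=cv2.imread("pics/scene0.png")
a=cv2.resize(t[170:290,375:475],None,fx=4,fy=4,interpolation=cv2.INTER_CUBIC)
b=cv2.resize(s[195:285,175:275],None,fx=4,fy=4,interpolation=cv2.INTER_CUBIC)
b=cv2.copyMakeBorder(b,0,120,0,0,cv2.BORDER_CONSTANT)
cv2.imwrite("pics/c2.png",cv2.hconcat([a,b]))
E
```

```text
A (array([0.4374, 0.0051, 0.0891]), np.float64(0.0011350207396201067)) [0.4374 0.005  0.1   ] [ 0.4514 -0.0023  0.1   ]
B (array([0.4351, 0.0358, 0.0961]), np.float64(0.005371985255672116)) [0.4361 0.0379 0.1   ] [0.4394 0.0305 0.1   ]
C (array([0.4657, 0.0387, 0.0953]), np.float64(0.0013272756855889308)) [0.4658 0.0388 0.1   ] [0.4715 0.0348 0.1   ]
D (array([0.4667, 0.0062, 0.0923]), np.float64(3.7753170725172785e-05)) [0.4662 0.0057 0.1   ] [0.4763 0.0013 0.1   ]
sl [0.4498 0.0833 0.086 ]
sl [0.4503 0.0532 0.086 ]
sl [0.4634 0.069  0.086 ]
sl [0.435  0.0679 0.086 ]
```

View pics/c2.png

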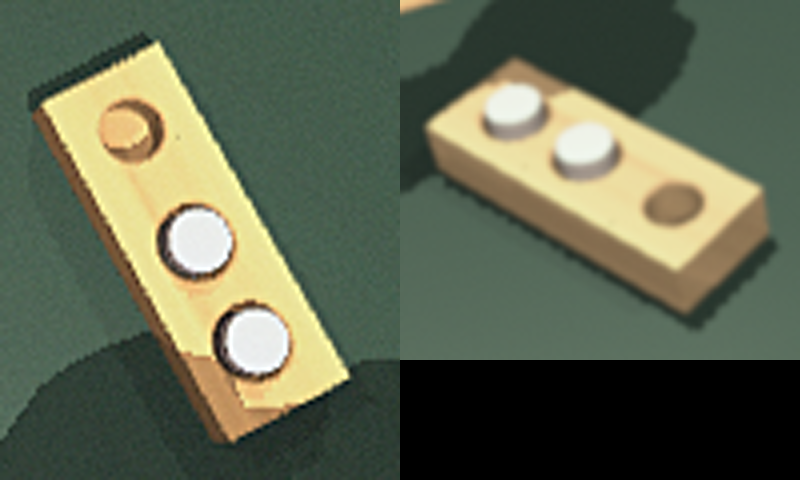

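```bash
python3 - <<'E'
from h import *
from scipy.spatial.transform import Rotation as R
np.set_printoptions(precision=4,suppress=True)
t=cv2.imread("pics/top0.png");g=t.astype(int)
# non-green object rows per column in coupling zone
print("axis rows")
def edges(u,lo,hi):
    c=cv2.GaussianBlur(t,(3,3),0)[lo:hi,u].astype(float).sum(1); d=np.diff(c)
    i,j=d.argmax(),d.argmin(); f=lambda k:lo+k+.5+ (0 if k in(0,len(d)-1) else .5*(abs(d[k-1])-abs(d[k+1]))/(abs(d[k-1])-2*abs(d[k])+abs(d[k+1])))*1
    return f(i),f(j)
for u in (227,230,236,243,246,255,258,261,264,267,279,283,287,291,294,298): 
    a,b=edges(u,240,282);print(u,round(a,2),round(b,2),plane("top",(u,(a+b)/2),.086)[:2])
T=lambda x,y:(375+x/4-.375,170+y/4-.375); S=lambda x,y:(175+(x-400)/4-.375,195+y/4-.375)
h=plane("top",T(131,130.5),.034);print("hole",h,tri(S(673,204),T(131,130.5)),plane("scene",S(673,204),.034))
ja=plane("top",T(200,241),.044);jb=plane("top",T(257,342),.044);print(ja,jb,np.linalg.norm(ja-h),np.linalg.norm(jb-h))
print(tri(S(514,103),T(257,342)),tri(S(585,143),T(200,241)))
s=manip.get_state();print(R.from_quat(np.roll(s["eef_rot"],-1)).as_matrix())
E
```

```text
axis rows
227 267.03 270.45 [0.433  0.1276]
230 267.26 270.48 [0.4329 0.1222]
236 264.48 270.12 [0.4358 0.1116]
243 254.27 265.73 [0.4489 0.0997]
246 255.19 266.4 [0.4476 0.0942]
255 255.08 267.0 [0.4474 0.078 ]
258 253.41 266.67 [0.4492 0.0727]
261 254.38 261.65 [0.4529 0.0675]
264 254.47 262.47 [0.4522 0.0621]
267 253.17 266.66 [0.4497 0.0566]
279 250.77 267.4 [0.4515 0.0351]
283 250.45 267.36 [0.4519 0.0279]
287 250.36 267.84 [0.4517 0.0207]
291 250.33 266.85 [0.4527 0.0136]
294 250.34 266.67 [0.4529 0.0082]
298 255.32 262.88 [0.452 0.001]
hole [ 0.5672 -0.2079  0.034 ] (array([ 0.5675, -0.2099,  0.0302]), np.float64(0.0025886526104046403)) [ 0.5705 -0.2119  0.034 ]
[ 0.5124 -0.2376  0.044 ] [ 0.4648 -0.2632  0.044 ] 0.06316790861428245 0.11675956390934765
(array([ 0.4648, -0.2646,  0.0408]), np.float64(0.0012372498827178699)) (array([ 0.5126, -0.2392,  0.0401]), np.float64(0.0012422795318956731))
[[-0.0007  0.3427 -0.9395]
 [ 0.0015 -0.9395 -0.3427]
 [-1.     -0.0016  0.0001]]
```

```bash
cat >> h.py <<'E'
from scipy.spatial.transform import Rotation as R
def goalR(deg):
    a=np.radians(deg);y=np.array([np.cos(a),np.sin(a),0]);x=np.array([0,0,-1.]);return np.stack([x,y,np.cross(x,y)],1)
def legs(W,p=None,M=None):
    if p is None:
        s=manip.get_state();p=s["eef_pos"];M=R.from_quat(np.roll(s["eef_rot"],-1)).as_matrix()
    for q,d in W:
        G=goalR(d);print("shift",(M.T@(np.array(q)-p)*1e3).round(1),"rot",np.degrees(R.from_matrix(M.T@G).as_rotvec()).round(2));p,M=np.array(q),G
E
python3 - <<'E'
from h import *
legs([((.37,-.48,.23),-35),((.46,-.30,.23),0),((.456,-.115,.23),2.2),((.4497,.0683,.2),2.2)])
E
```

```text
shift [   0.5  -71.8 -183.2] rot [-3.496e+01 -2.000e-02  9.000e-02]
shift [   0.   -29.5 -199.1] rot [-35.   0.   0.]
shift [   0.   -4. -185.] rot [-2.2  0.   0. ]
shift [  30.     0.7 -183.4] rot [0. 0. 0.]
```

Call:
step_arm(plan="0 -14 -37 -7 0 0 -1; 0 -28 -73 -14 0 0 -1; 0 -43 -110 -21 0 0 -1; 0 -57 -146 -28 0 0 -1; 0 -72 -183 -35 0 0.1 -1", squeeze=30)

```text
t: 0.52
eef_pos: [0.3708, -0.479, 0.231]
eef_rot: [-0.329, -0.626, -0.328, 0.626]
ft_force: [0.8, -0.5, -0.1]
finger_gap: 0.0855
```

Call:
step_arm(plan="0 -6 -40 -7 0 0 -1; 0 -12 -80 -14 0 0 -1; 0 -18 -120 -21 0 0 -1; 0 -24 -160 -28 0 0 -1; 0 -30 -199 -35 0 0 -1")

```text
t: 0.93
eef_pos: [0.4598, -0.2979, 0.2309]
eef_rot: [0.502, 0.498, 0.501, -0.498]
ft_force: [1.1, -0.5, -1.1]
finger_gap: 0.0856
```

Call:
step_arm(plan="0 -1 -37 -0.5 0 0 -1; 0 -2 -74 -1 0 0 -1; 0 -3 -111 -1.5 0 0 -1; 0 -4 -148 -2.2 0 0 -1; 0 -4 -185 -2.2 0 0 -1")

```text
t: 1.35
eef_pos: [0.4545, -0.1134, 0.2306]
eef_rot: [0.51, 0.49, 0.509, -0.49]
ft_force: [0.6, 0.3, -0.0]
finger_gap: 0.0855
```

```bash
python3 - <<'E'
from h import *
s=manip.get_state();print(s["t"],s["eef_pos"],s["ft_force"]);legs([((.4497,.0683,.16),2.2),((.4497,.0683,.067),2.2)])
E
```

```text
1.35 [ 0.45451799 -0.11336026  0.23062742] [ 0.58610081  0.3032798  -0.0167475 ]
shift [  70.3    2.3 -181.8] rot [ 0.05  0.09 -0.02]
shift [93.  0.  0.] rot [0. 0. 0.]
```

Call:
step_arm(plan="0 0.5 -36 0 0 0 -1; 0 1 -72 0 0 0 -1; 10 2 -109 0 0 0 -1; 40 2.3 -146 0 0 0 -1; 70 2.3 -182 0 0 0 -1")

```text
t: 1.77
eef_pos: [0.4514, 0.0599, 0.168]
eef_rot: [0.511, 0.491, 0.508, -0.489]
ft_force: [0.4, -0.6, -0.5]
finger_gap: 0.0855
```

Call:
step_arm(plan="0 0 0 0 0 0 -1; 15 0 0 0 0 0 -1; 30 0 0 0 0 0 -1; 45 0 0 0 0 0 -1; 60 0 0 0 0 0 -1")

```text
t: 2.18
eef_pos: [0.4508, 0.0578, 0.107]
eef_rot: [0.51, 0.49, 0.509, -0.49]
ft_force: [0.2, 0.2, -0.3]
finger_gap: 0.0854
```

```bash
python3 - <<'E'
from h import *
s=manip.get_state();print(s["t"],s["eef_pos"],s["ft_force"]);legs([((.4497,.0683,.065),2.2)])
a=manip.capture("scene")[100:260,260:460];b=manip.capture("top")[170:330,180:340]
cv2.imwrite("pics/p1.png",cv2.resize(np.hstack([a,b])[:,:,::-1],None,fx=2.2,fy=2.2,interpolation=cv2.INTER_CUBIC))
E
```

```text
2.1833 [0.45083259 0.05775905 0.10704296] [ 0.16902539  0.24989723 -0.31414055]
shift [ 42.   -0.7 -10.6] rot [ 0.03  0.1  -0.03]
```

View pics/p1.png

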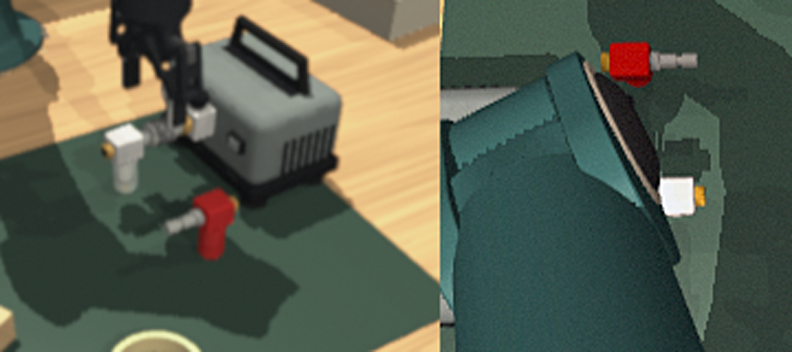

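Call:
step_arm(plan="0 -0.5 -6 0 0.1 0 -1; 5 -0.7 -10.6 0 0.1 0 -1; 18 -0.7 -10.6 0 0.1 0 -1; 30 -0.7 -10.6 0 0.1 0 -1; 42 -0.7 -10.6 0 0.1 0 -1")

```text
t: 2.7
eef_pos: [0.4507, 0.0693, 0.0662]
eef_rot: [0.51, 0.491, 0.509, -0.489]
ft_force: [1.4, -0.2, 0.1]
finger_gap: 0.0859
```

Call:
step_arm(plan="0 0 0 0 0 0 -1; 0 0 0 0 0 0 -0.5; 0 0 0 0 0 0 -0.1; 0 0 0 0 0 0 0.1; 0 0 0 0 0 0 0.1", squeeze=25)

```text
t: 3.12
eef_pos: [0.4504, 0.0688, 0.0665]
eef_rot: [0.51, 0.491, 0.509, -0.489]
ft_force: [-0.0, 0.4, -0.7]
finger_gap: 0.039
```

Call:
step_arm(plan="0 0 0 0 0 0 0.2; 0 0 0 0 0 0 0.25; 0 0 0 0 0 0 0.28; 0 0 0 0 0 0 0.3; 0 0 0 0 0 0 0.3")

```text
t: 3.53
eef_pos: [0.45, 0.0686, 0.0658]
eef_rot: [0.51, 0.491, 0.509, -0.49]
ft_force: [0.6, 0.3, 0.2]
finger_gap: 0.0298
```

Call:
step_arm(plan="0 0 0 0 0 0 0.32; 0 0 0 0 0 0 0.35; 0 0 0 0 0 0 0.4; 0 0 0 0 0 0 0.4; 0 0 0 0 0 0 0.4")

```text
t: 3.95
eef_pos: [0.4504, 0.0688, 0.066]
eef_rot: [0.51, 0.491, 0.509, -0.489]
ft_force: [2.0, -1.0, 2.0]
finger_gap: 0.0275
```

Call:
step_arm(plan="0 0 0 0 0 0 0.7; 0 0 0 0 0 0 1; 0 0 -1 0 0 0 1; 0 0 -2 0 0 0 1; 0 0 -3 0 0 0 1", squeeze=50)

```text
t: 4.37
eef_pos: [0.4503, 0.0703, 0.066]
eef_rot: [0.51, 0.49, 0.509, -0.49]
ft_force: [2.5, -5.1, 7.1]
finger_gap: 0.0262
```

Call:
step_arm(plan="0 0 -1 0 0 0 1; 0 0 -2 0 0 0 1; 0 0 -3 0 0 0 1; 0 0 -3 0 0 0 1; 0 0 -3 0 0 0 1")

```text
t: 4.78
eef_pos: [0.4502, 0.0714, 0.066]
eef_rot: [0.51, 0.49, 0.508, -0.491]
ft_force: [1.6, -10.0, 7.4]
finger_gap: 0.0265
```

Call:
step_arm(plan="0 0 -1 0 0 0 1; 0 0 -2 0 0 0 1; 0 0 -3 0 0 0 1; 0 0 -4 0 0 0 1; 0 0 -4 0 0 0 1")

```text
t: 5.2
eef_pos: [0.45, 0.0747, 0.066]
eef_rot: [0.51, 0.49, 0.508, -0.492]
ft_force: [2.7, -10.8, 8.8]
finger_gap: 0.0268
```

Call:
step_arm(plan="0 0 -1 0 0 0 1; 0 0 -2 0 0 0 1; 0 0 -2 0 0 0 1; 0 0 -2 0 0 0 1; 0 0 -2 0 0 0 1")

```text
t: 5.62
eef_pos: [0.45, 0.0763, 0.066]
eef_rot: [0.51, 0.49, 0.507, -0.492]
ft_force: [2.5, -11.3, 8.1]
finger_gap: 0.0265
```

Call:
step_arm(plan="0 0 -0.5 0 0 0 1; 0 0 -1 0 0 0 1; 0 0 -1.5 0 0 0 1; 0 0 -1.5 0 0 0 1; 0 0 -1.5 0 0 0 1")

```text
t: 6.03
eef_pos: [0.4499, 0.0779, 0.066]
eef_rot: [0.51, 0.49, 0.508, -0.492]
ft_force: [2.0, -10.6, 8.8]
finger_gap: 0.0267
```

Call:
step_arm(plan="0 0 -0.5 0 0 0 1; 0 0 -1 0 0 0 1; 0 0 -1 0 0 0 1; 0 0 -1 0 0 0 1; 0 0 -1 0 0 0 1")

```text
t: 6.45
eef_pos: [0.4498, 0.0786, 0.066]
eef_rot: [0.51, 0.49, 0.507, -0.492]
ft_force: [1.7, -12.7, 8.0]
finger_gap: 0.0272
```

```bash
python3 - <<'E'
from h import *
s=manip.get_state();print(s["t"],s["eef_pos"],s["ft_force"])
t=manip.capture("top");cv2.imwrite("pics/t2.png",t[:,:,::-1])
def right(im):
    b=im[252:266].astype(int); return [b[:,u].min(1).mean().round() for u in range(276,306)],[(b[:,u,0]-b[:,u,2]).mean().round() for u in range(276,312)]
print(right(cv2.imread("pics/top0.png")[:,:,::-1]));print(right(t))
E
```

```text
6.45 [0.44982199 0.07857495 0.06599478] [  1.70214906 -12.6948356    7.96703143]
([np.float64(86.0), np.float64(234.0), np.float64(240.0), np.float64(236.0), np.float64(236.0), np.float64(235.0), np.float64(235.0), np.float64(236.0), np.float64(235.0), np.float64(235.0), np.float64(236.0), np.float64(236.0), np.float64(235.0), np.float64(236.0), np.float64(235.0), np.float64(236.0), np.float64(236.0), np.float64(239.0), np.float64(238.0), np.float64(123.0), np.float64(44.0), np.float64(53.0), np.float64(58.0), np.float64(53.0), np.float64(66.0), np.float64(78.0), np.float64(81.0), np.float64(84.0), np.float64(83.0), np.float64(84.0)], [np.float64(8.0), np.float64(17.0), np.float64(-11.0), np.float64(-8.0), np.float64(-7.0), np.float64(-7.0), np.float64(-7.0), np.float64(-6.0), np.float64(-6.0), np.float64(-6.0), np.float64(-6.0), np.float64(-6.0), np.float64(-6.0), np.float64(-5.0), np.float64(-5.0), np.float64(-4.0), np.float64(-5.0), np.float64(-7.0), np.float64(9.0), np.float64(17.0), np.float64(108.0), np.float64(104.0), np.float64(109.0), np.float64(112.0), np.float64(31.0), np.
[... 700 characters left out ...]
0.0), np.float64(79.0), np.float64(57.0), np.float64(46.0)], [np.float64(10.0), np.float64(11.0), np.float64(10.0), np.float64(10.0), np.float64(20.0), np.float64(-4.0), np.float64(-0.0), np.float64(0.0), np.float64(1.0), np.float64(2.0), np.float64(2.0), np.float64(2.0), np.float64(3.0), np.float64(2.0), np.float64(3.0), np.float64(1.0), np.float64(2.0), np.float64(1.0), np.float64(2.0), np.float64(2.0), np.float64(-2.0), np.float64(12.0), np.float64(16.0), np.float64(108.0), np.float64(108.0), np.float64(100.0), np.float64(94.0), np.float64(-7.0), np.float64(-8.0), np.float64(-6.0), np.float64(-5.0), np.float64(-6.0), np.float64(-5.0), np.float64(-6.0), np.float64(-6.0), np.float64(-5.0)])
```

Call:
step_arm(plan="0 0 1.5 0 0 0 1; 0 0 3 0 0 0 1; 0 0 4.5 0 0 0 1; 0 0 6 0 0 0 1; 0 0 6 0 0 0 1")

```text
t: 6.92
eef_pos: [0.4501, 0.0746, 0.066]
eef_rot: [0.51, 0.49, 0.508, -0.491]
ft_force: [1.9, -6.2, 7.1]
finger_gap: 0.0265
```

Call:
step_arm(plan="0 0 0.5 0 0 0 1; 0 0 1 0 0 0 1; 0 0 1.5 0 0 0 1; 0 0 1.5 0 0 0 1; 0 0 1.5 0 0 0 1")

```text
t: 7.33
eef_pos: [0.4501, 0.0739, 0.066]
eef_rot: [0.51, 0.49, 0.509, -0.491]
ft_force: [1.6, -6.0, 7.0]
finger_gap: 0.0269
```

Call:
step_arm(plan="0 0 1 0 0 0 1; 0 0 2 0 0 0 1; 0 0 3 0 0 0 1; 0 0 3.5 0 0 0 1; 0 0 3.5 0 0 0 1")

```text
t: 7.75
eef_pos: [0.4502, 0.0717, 0.066]
eef_rot: [0.51, 0.491, 0.509, -0.49]
ft_force: [0.8, -1.1, 4.9]
finger_gap: 0.0269
```

Call:
step_arm(plan="0 0 0 0 0 0 0.3; 0 0 0 0 0 0 0.1; 0 0 0 0 0 0 -0.1; 0 0 0 0 0 0 -0.3; 0 0 0 0 0 0 -0.3")

```text
t: 8.17
eef_pos: [0.4492, 0.0722, 0.0654]
eef_rot: [0.51, 0.49, 0.51, -0.49]
ft_force: [0.8, -0.3, 0.2]
finger_gap: 0.0557
```

Call:
step_arm(plan="-15 0 0 0 0 0 -0.3; -30 0 5 0 0 0 -0.3; -50 0 20 0 0 0 -0.3; -60 0 38 0 0 0 -0.3; -60 0 50 0 0 0 -0.3")

```text
t: 8.58
eef_pos: [0.4528, 0.0211, 0.1276]
eef_rot: [0.511, 0.491, 0.508, -0.489]
ft_force: [-0.6, -0.9, 0.5]
finger_gap: 0.0555
```

```bash
python3 - <<'E'
from h import *
s=manip.get_state();print(s["t"],s["eef_pos"],s["ft_force"])
a=manip.capture("scene")[120:220,280:400];b=manip.capture("top")[210:310,210:330]
cv2.imwrite("pics/p2.png",cv2.resize(np.hstack([a,b])[:,:,::-1],None,fx=3.3,fy=3.3,interpolation=cv2.INTER_CUBIC))
E
```

```text
8.5833 [0.45282619 0.02114301 0.12758142] [-0.61949391 -0.94816847  0.53890173]
```

View pics/p2.png

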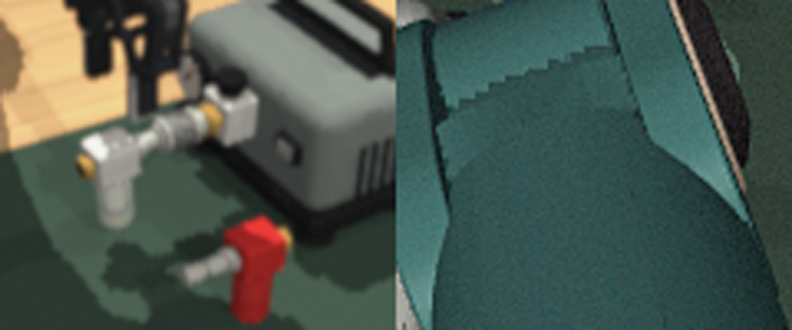

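```bash
python3 - <<'E'
from h import *
legs([((.4517,.0135,.066),2.2)])
E
```

```text
shift [60.  -0.3  6.6] rot [-0.18  0.05 -0.08]
```

Call:
step_arm(plan="0 -0.3 6.6 0 0 0 -0.3; 15 -0.3 6.6 0 0 0 -0.3; 30 -0.3 6.6 0 0 0 -0.3; 45 -0.3 6.6 0 0 0 -0.3; 60 -0.3 6.6 0 0 0 -0.3")

```text
t: 9.1
eef_pos: [0.4512, 0.0164, 0.0646]
eef_rot: [0.51, 0.49, 0.51, -0.49]
ft_force: [-0.2, -0.1, -0.2]
finger_gap: 0.0557
```

Call:
step_arm(plan="0 0 0 0 0 0 -0.3; 0 0 0 0 0 0 0; 0 0 0 0 0 0 0.2; 0 0 0 0 0 0 0.25; 0 0 0 0 0 0 0.3", squeeze=30)

```text
t: 9.52
eef_pos: [0.4525, 0.0158, 0.0665]
eef_rot: [0.51, 0.491, 0.509, -0.489]
ft_force: [1.3, 1.0, -0.2]
finger_gap: 0.0297
```

Call:
step_arm(plan="0 0 0 0 0 0 0.35; 0 0 0 0 0 0 0.6; 0 0 0 0 0 0 1; 0 0 0 0 0 0 1; 0 0 0 0 0 0 1")

```text
t: 9.93
eef_pos: [0.4526, 0.0157, 0.0664]
eef_rot: [0.51, 0.491, 0.509, -0.489]
ft_force: [0.8, -0.2, 6.5]
finger_gap: 0.0293
```

Call:
step_arm(plan="-1 0 0 0 0 0 1; -1.5 0 1 0 0 0 1; -1.5 0 2 0 0 0 1; -1.5 0 3 0 0 0 1; -1.5 0 4 0 0 0 1", squeeze=45)

```text
t: 10.35
eef_pos: [0.4519, 0.0134, 0.0669]
eef_rot: [0.51, 0.491, 0.51, -0.489]
ft_force: [3.0, 8.7, -7.0]
finger_gap: 0.0294
```

Call:
step_arm(plan="0 0 1 0 0 0 1; 0 0 2 0 0 0 1; 0 0 3 0 0 0 1; 0 0 4 0 0 0 1; 0 0 5 0 0 0 1")

```text
t: 10.77
eef_pos: [0.4519, 0.0097, 0.0667]
eef_rot: [0.509, 0.491, 0.511, -0.488]
ft_force: [2.7, 10.2, -8.4]
finger_gap: 0.0294
```

Call:
step_arm(plan="0.5 0 1 0 0 0 1; 0.8 0 2 0 0 0 1; 0.8 0 3 0 0 0 1; 0.8 0 4 0 0 0 1; 0.8 0 5 0 0 0 1")

```text
t: 11.18
eef_pos: [0.4522, 0.0012, 0.0664]
eef_rot: [0.51, 0.491, 0.509, -0.49]
ft_force: [3.0, 1.0, -0.4]
finger_gap: 0.0292
```

Call:
step_arm(plan="0 0 1.5 0 0 0 1; 0 0 3 0 0 0 1; 0 0 4.5 0 0 0 1; 0 0 6 0 0 0 1; 0 0 7 0 0 0 1")

```text
t: 11.6
eef_pos: [0.4515, -0.0061, 0.0661]
eef_rot: [0.509, 0.49, 0.51, -0.491]
ft_force: [0.1, -0.9, -2.0]
finger_gap: 0.0293
```

Call:
step_arm(plan="0 0 3 0 0 0 1; 0 0 8 0 0 0 1; 0 0 14 0 0 0 1; 0 0 22 0 0 0 1; 0 0 32 0 0 0 1")

```text
t: 12.02
eef_pos: [0.4536, -0.0381, 0.0664]
eef_rot: [0.51, 0.49, 0.51, -0.49]
ft_force: [-0.0, -0.1, -2.2]
finger_gap: 0.0293
```

Call:
step_arm(plan="0 0 12 0 0 0 1; -5 0 25 0 0 0 1; -15 0 38 0 0 0 1; -25 0 50 0 0 0 1; -30 0 55 0 0 0 1")

```text
t: 12.43
eef_pos: [0.4561, -0.0951, 0.0971]
eef_rot: [0.51, 0.491, 0.508, -0.491]
ft_force: [0.4, 0.0, -1.4]
finger_gap: 0.0295
```

```bash
python3 - <<'E'
from h import *
s=manip.get_state();print(s["t"],s["eef_pos"],s["ft_force"])
a=manip.capture("scene")[100:220,230:390];b=manip.capture("top")[200:320,200:360]
cv2.imwrite("pics/p3.png",cv2.resize(np.hstack([a,b])[:,:,::-1],None,fx=2.5,fy=2.5,interpolation=cv2.INTER_CUBIC))
E
```

```text
12.4333 [ 0.45610499 -0.09513821  0.09714671] [ 0.39418209  0.04000962 -1.35044044]
```

View pics/p3.png

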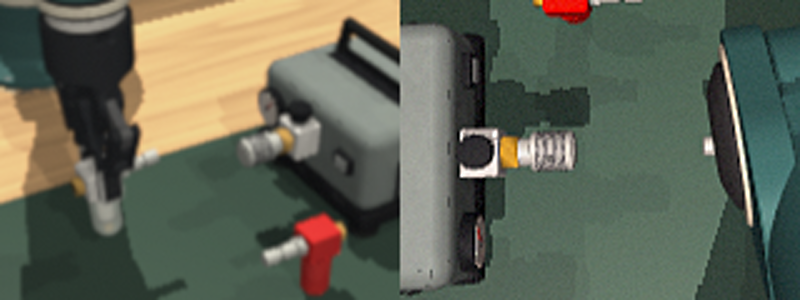

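```bash
python3 - <<'E'
from h import *
print(tri((291.6,161.6),(320.9,258)))
for z in(.105,.11,.115):print(plane("top",(320.9,258),z),plane("scene",(291.6,161.6),z))
legs([((.567,-.206,.118),2.2)])
E
```

```text
(array([ 0.45298352, -0.04103988,  0.11532031]), np.float64(0.002224292764186326))
[ 0.45380425 -0.04003073  0.105     ] [ 0.43878231 -0.03622216  0.105     ]
[ 0.45361289 -0.04002182  0.11      ] [ 0.44546589 -0.03905806  0.11      ]
[ 0.45342153 -0.04001292  0.115     ] [ 0.45214947 -0.04189395  0.115     ]
shift [-20.7 106.7 115.8] rot [-0.13  0.04 -0.15]
```

Call:
step_arm(plan="-8 10 12 0 0 0 1; -16 24 26 0 0 0 1; -21 38 40 0 0 0 1; -21 52 54 0 0 0 1; -21 60 62 0 0 0 1")

```text
t: 12.95
eef_pos: [0.5196, -0.153, 0.1172]
eef_rot: [0.51, 0.491, 0.509, -0.49]
ft_force: [-0.0, 0.3, -1.9]
finger_gap: 0.0289
```

Call:
step_arm(plan="0 12 14 0 0 0 1; 0 26 28 0 0 0 1; 0 38 42 0 0 0 1; 0 47 54 0 0 0 1; 0 47 54 0 0 0 1")

```text
t: 13.37
eef_pos: [0.5682, -0.206, 0.1164]
eef_rot: [0.509, 0.491, 0.509, -0.49]
ft_force: [0.7, -0.5, -1.4]
finger_gap: 0.0292
```

```bash
python3 - <<'E'
from h import *
s=manip.get_state();print(s["t"],s["eef_pos"],s["eef_rot"],s["ft_force"])
S=manip.capture("scene");T=manip.capture("top")
a=S[150:270,170:290];b=T[150:270,335:455]
cv2.imwrite("pics/p4.png",cv2.resize(np.hstack([a,b])[:,:,::-1],None,fx=3.3,fy=3.3,interpolation=cv2.INTER_CUBIC))
E
```

```text
13.3667 [ 0.56822529 -0.20602622  0.1164033 ] [ 0.5094167   0.49095951  0.50884275 -0.49044107] [ 0.68984146 -0.45801738 -1.44367704]
```

View pics/p4.png

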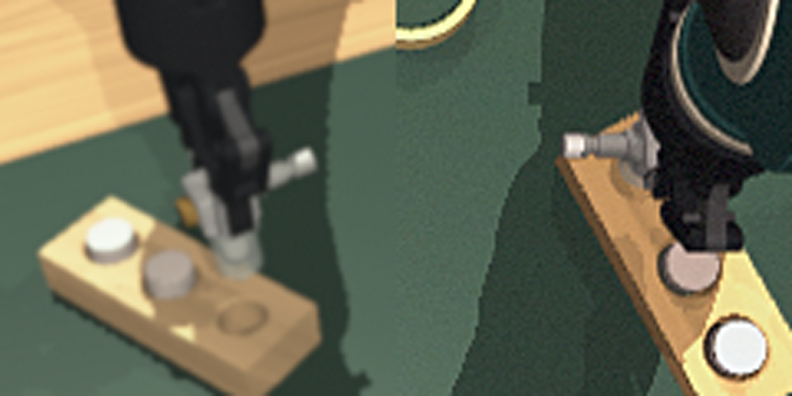

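```bash
python3 - <<'E'
from h import *
H=np.array([.5672,-.2079,.034])
print("hole proj scene",proj("scene",H),"obs 242.9 245.6; now",170+243/3.3-.35,150+318/3.3-.35)
o=np.array([.5682,-.208,.1364])
ax=np.array([-.038,.999,0])
for th in(0,3,6): # nose-up tilt deg
    c,s_=np.cos(np.radians(th)),np.sin(np.radians(th))
    n=ax*c+np.array([0,0,s_]);u=-ax*s_+np.array([0,0,c])
    for nm,P in(("foot",o-.06*u),("tip",o+.057*n),("head8",o-.025*n),("hex",o+.025*n)):
        print(th,nm,P,[( (proj("scene",P)-[169.65,149.65])*3.3).round(0)],((proj("top",P)-[334.65,149.65])*3.3+[396,0]).round(0))
print((proj("scene",H)-[169.65,149.65])*3.3)
E
```

```text
hole proj scene [244.15318553 243.9283564 ] obs 242.9 245.6; now 243.28636363636363 246.01363636363638
0 foot [ 0.5682 -0.208   0.0764] [array([237., 264.])] [651. 159.]
0 tip [ 0.566034 -0.151057  0.1364  ] [array([314., 157.])] [567. 141.]
0 head8 [ 0.56915  -0.232975  0.1364  ] [array([182., 204.])] [724. 138.]
0 hex [ 0.56725  -0.183025  0.1364  ] [array([264., 175.])] [628. 140.]
3 foot [ 0.56808067 -0.20486298  0.07648223] [array([242., 262.])] [646. 159.]
3 tip [ 0.56603697 -0.15113504  0.13938315] [array([314., 153.])] [568. 140.]
3 head8 [ 0.5691487  -0.23294077  0.1350916 ] [array([182., 206.])] [723. 138.]
3 hex [ 0.5672513  -0.18305923  0.1377084 ] [array([263., 173.])] [629. 139.]
6 foot [ 0.56796168 -0.20173456  0.07672869] [array([247., 260.])] [640. 159.]
6 tip [ 0.56604587 -0.15136894  0.14235812] [array([313., 149.])] [569. 139.]
6 head8 [ 0.5691448  -0.23283818  0.13378679] [array([183., 207.])] [722. 139.]
6 hex [ 0.5672552  -0.18316182  0.13901321] [array([263., 171.])] [629. 139.]
[245.86051224 311.11857612]
```

```bash
python3 - <<'E'
from h import *
S=manip.capture("scene")
cv2.imwrite("pics/p5.png",cv2.resize(S[188:258,215:275,::-1],None,fx=8,fy=8,interpolation=cv2.INTER_CUBIC))
E
```

```text
(no output)
```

View pics/p5.png

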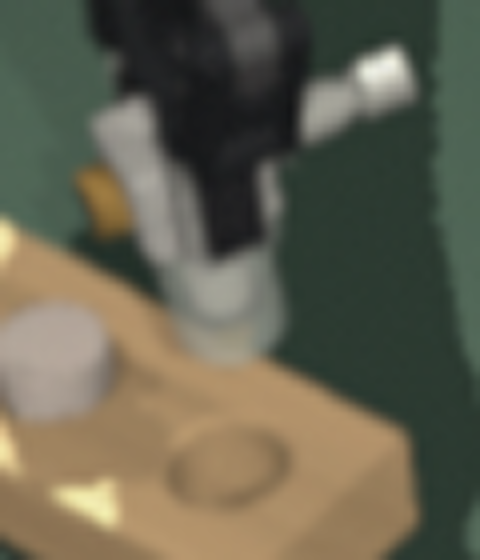

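```bash
python3 - <<'E'
from h import *
o=np.array([.5682,-.208,.1364]);ax=np.array([-.038,.999,0]);w=np.array([.999,.038,0])
f=lambda P:((proj("scene",P)-[214.56,187.56])*8+[-7,17]).round(0)
for th in(0,4,8,12):
    c,s_=np.cos(np.radians(th)),np.sin(np.radians(th))
    n=ax*c+np.array([0,0,s_]);u=-ax*s_+np.array([0,0,c])
    print(th,"farTL",f(o-.017*n+.014*u-.015*w),"farBL",f(o-.017*n-.014*u-.015*w),"nearTL",f(o-.017*n+.014*u+.015*w),"nearBL",f(o-.017*n-.014*u+.015*w),"outlet",f(o-.025*n),"tip",f(o+.057*n),"hexend",f(o+.025*n),"foot",f(o-.06*u),"bowltop",f(o-.02*u))
E
```

```text
0 farTL [ 76. 116.] farBL [ 94. 204.] nearTL [120. 189.] nearBL [138. 278.] outlet [ 75. 208.] tip [395.  94.] hexend [273. 138.] foot [209. 353.] bowltop [187. 235.]
4 farTL [ 73. 121.] farBL [ 99. 206.] nearTL [117. 194.] nearBL [143. 280.] outlet [ 76. 214.] tip [393.  82.] hexend [272. 132.] foot [224. 347.] bowltop [192. 233.]
8 farTL [ 70. 126.] farBL [104. 208.] nearTL [115. 200.] nearBL [148. 282.] outlet [ 78. 219.] tip [390.  70.] hexend [270. 127.] foot [240. 340.] bowltop [197. 230.]
12 farTL [ 68. 132.] farBL [109. 210.] nearTL [113. 205.] nearBL [154. 283.] outlet [ 81. 224.] tip [386.  58.] hexend [268. 122.] foot [255. 332.] bowltop [203. 228.]
```

Call:
step_arm(plan="2 -1.2 2 0 -1.5 0 1; 10 -1.2 2 0 -2.7 0 1; 20 -1.2 2 0 -2.7 0 1; 28 -1.2 2 0 -2.7 0 1; 34 -1.2 2 0 -2.7 0 1")

```text
t: 13.93
eef_pos: [0.5654, -0.2055, 0.0822]
eef_rot: [0.521, 0.478, 0.498, -0.501]
ft_force: [-0.7, 0.1, -1.3]
finger_gap: 0.0293
```

```bash
python3 - <<'E'
from h import *
s=manip.get_state();print(s["t"],s["eef_pos"],s["ft_force"],R.from_quat(np.roll(s["eef_rot"],-1)).as_matrix())
S=manip.capture("scene")
cv2.imwrite("pics/p6.png",cv2.resize(S[188:258,215:275,::-1],None,fx=8,fy=8,interpolation=cv2.INTER_CUBIC))
E
```

```text
13.9333 [ 0.56535652 -0.20548635  0.08221477] [-0.71878637  0.12865155 -1.32321969] [[ 1.24035562e-03  9.99206399e-01  3.98124910e-02]
 [-4.63554617e-02  3.98271751e-02 -9.98130737e-01]
 [-9.98924238e-01 -6.07489332e-04  4.63680738e-02]]
```

View pics/p6.png

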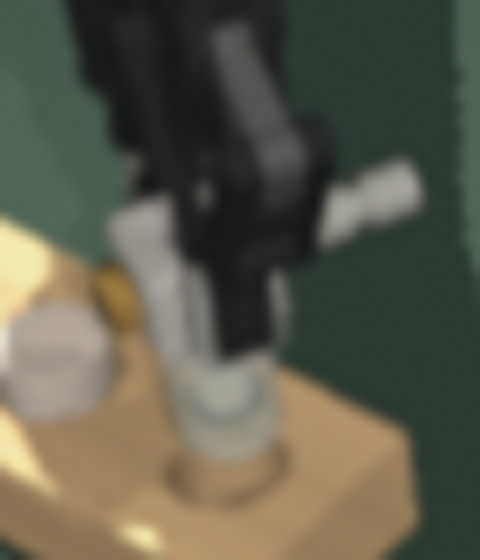

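Call:
step_arm(plan="0 0 0 0 0 0 1; 0 0 0 0 0 0 1; 0 0 0 0 0 0 1; 0 0 0 0 0 0 1; 0 0 0 0 0 0 1")

```text
t: 14.4
eef_pos: [0.5664, -0.2063, 0.0838]
eef_rot: [0.522, 0.479, 0.497, -0.501]
ft_force: [-0.9, 0.2, -1.3]
finger_gap: 0.0293
```

Call:
step_arm(plan="3 0 0 0 0 0 1; 6 0 0 0 0 0 1; 9 0 0 0 0 0 1; 12 0 0 0 0 0 1; 14 0 0 0 0 0 1")

```text
t: 14.82
eef_pos: [0.5678, -0.2078, 0.07]
eef_rot: [0.523, 0.479, 0.496, -0.501]
ft_force: [3.1, -3.5, 0.4]
finger_gap: 0.0292
```

Call:
step_arm(plan="2 0 -0.1 0 0 0 1; 4 0 -0.2 0 0 0 1; 6 0 -0.3 0 0 0 1; 8 0 -0.4 0 0 0 1; 8 0 -0.4 0 0 0 1")

```text
t: 15.23
eef_pos: [0.5677, -0.208, 0.0618]
eef_rot: [0.523, 0.479, 0.496, -0.501]
ft_force: [5.6, -3.6, -2.5]
finger_gap: 0.0293
```

Call:
step_arm(plan="1 1 0.5 0 0 0 1; 2 1.5 1 0 0 0 1; 4 1.5 0.8 0 0 0 1; 6 1.5 0.7 0 0 0 1; 7 1.5 0.6 0 0 0 1")

```text
t: 15.65
eef_pos: [0.568, -0.208, 0.0543]
eef_rot: [0.522, 0.479, 0.497, -0.501]
ft_force: [3.9, -4.1, 1.7]
finger_gap: 0.0294
```

Call:
step_arm(plan="1 0 0 0 0 0 1; 2 0 0 0 0 0 1; 3 0 -0.1 0 0 0 1; 4 0 -0.2 0 0 0 1; 4 0 -0.2 0 0 0 1")

```text
t: 16.07
eef_pos: [0.5681, -0.2079, 0.0523]
eef_rot: [0.522, 0.478, 0.497, -0.502]
ft_force: [-1.3, -2.4, 12.8]
finger_gap: 0.0293
```

Call:
step_arm(plan="-1 0 0 0 0 0 1; -1.5 0 0 0 0 0 1; -1.5 0 0 0 0 0 0.6; -1.5 0 0 0 0 0 0.3; -1.5 0 0 0 0 0 0.25")

```text
t: 16.48
eef_pos: [0.5667, -0.2061, 0.0513]
eef_rot: [0.521, 0.479, 0.499, -0.501]
ft_force: [0.9, 0.3, 0.7]
finger_gap: 0.0319
```

Call:
step_arm(plan="0 0 0 0 0 0 0.15; 0 0 0 0 0 0 0; 0 0 0 0 0 0 -0.1; 0 0 0 0 0 0 -0.15; 0 0 0 0 0 0 -0.15")

```text
t: 16.9
eef_pos: [0.5674, -0.2072, 0.0517]
eef_rot: [0.521, 0.479, 0.498, -0.501]
ft_force: [-0.4, 0.3, 0.4]
finger_gap: 0.0492
```

Call:
step_arm(plan="-10 0 0 0 0 0 -0.15; -25 0 0 0 0 0 -0.15; -45 0 0 0 0 0 -0.15; -75 0 0 0 0 0 -0.15; -110 0 0 0 0 0 -0.15")

```text
t: 17.32
eef_pos: [0.5662, -0.2019, 0.1622]
eef_rot: [0.521, 0.478, 0.498, -0.502]
ft_force: [0.9, -0.4, 0.4]
finger_gap: 0.0493
```

Call:
step_arm(plan="-20 -20 0 0 0 0 -0.15; -40 -50 0 0 0 0 -0.15; -40 -85 0 0 0 0 -0.15; -40 -120 -20 0 0 0 -0.15; -40 -140 -50 0 0 0 -0.15")

```text
t: 17.73
eef_pos: [0.422, -0.1582, 0.1998]
eef_rot: [0.52, 0.479, 0.496, -0.504]
ft_force: [0.4, 0.7, -0.0]
finger_gap: 0.0486
```

```bash
python3 - <<'E'
from h import *
s=manip.get_state();print(s["t"],s["eef_pos"],s["ft_force"])
S=manip.capture("scene");T=manip.capture("top");cv2.imwrite("pics/S7.png",S[:,:,::-1]);cv2.imwrite("pics/T7.png",T[:,:,::-1])
a=S[170:290,170:290];b=T[150:270,355:475]
cv2.imwrite("pics/p7.png",cv2.resize(np.hstack([a,b])[:,:,::-1],None,fx=3.3,fy=3.3,interpolation=cv2.INTER_CUBIC))
o=np.array([.5672,-.2079,.068])
print((proj("scene",o+[0,0,.014])-[169.65,169.65])*3.3,(proj("top",o+[0,0,.014])-[354.65,149.65])*3.3+[396,0])
def ed(im):return [int(im[255:264,u].min(1).mean()) for u in range(248,276)]
print(ed(cv2.imread("pics/top0.png")),ed(T))
E
```

```text
17.7333 [ 0.42196427 -0.15823404  0.1998392 ] [ 0.37182261  0.69784058 -0.04366621]
[235.56238005 190.12678683] [587.3869892  159.19242375]
[188, 187, 187, 159, 202, 212, 110, 151, 181, 126, 114, 160, 157, 112, 142, 176, 143, 107, 202, 205, 134, 120, 160, 164, 146, 167, 167, 174] [194, 190, 191, 165, 206, 217, 114, 155, 186, 132, 118, 164, 161, 115, 145, 181, 147, 110, 209, 210, 141, 132, 60, 78, 80, 81, 87, 86]
```

View pics/p7.png

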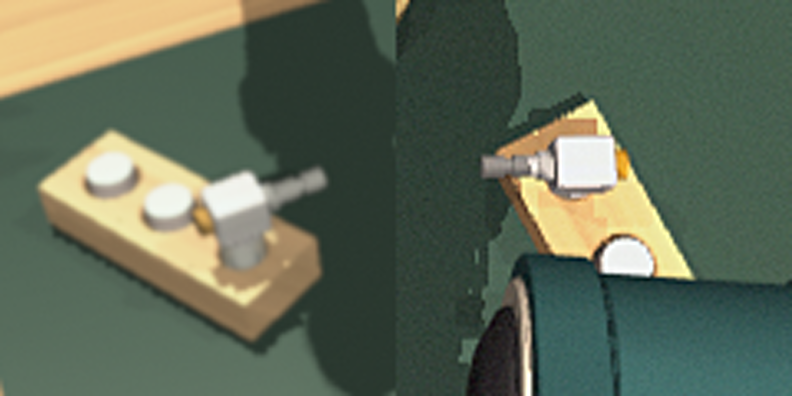

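```bash
python3 -c "
from bench import manip
print(manip.job_done())"
```

```text
the job is handed in; nothing more can be done
None
```

I drew the coupling sleeve back with about 13 N on the hand, and the trap was kicked loose. I then pulled the trap straight out, needing up to about 10 N. It now stands bowl down in the empty pocket, the gripper is clear, and the job was handed in at about 18 s of the 67 s. `job_done` gives no verdict.

Last checks before handing in:
- **Trap in the pocket:** the floor was felt at 12.8 N with the TCP at 52 mm, close to the 50–51 mm I expected. In both views the head's top lies within about 2–3 mm of where a fully-home trap should appear, and it looks upright.
- **Sleeve:** its profile in the top picture matches the starting picture, so it is fully forward.
- **Other items:** both paint jars look undisturbed in the last scene picture. I did not measure the jars or the tape against their starting places, but nothing came near the tape.
- **Compressor:** the measured pull never passed about 13 N along the coupling, which is roughly 4 mm of sway against the 6 mm limit.

Disagreements:
- The scene camera gave heights about 4 mm lower than the text and the top camera. I used the top camera for positions and corrected the scene view against the pocket.
- The trap came out tilted about 2.5–3° in the grip. I turned the tool 2.7° to straighten it before lowering.
- The pocket pushed the trap sideways with about 6 N on the way in, so I shifted it about 1.5 mm.

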